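# Restock the dropper bottle lane, oldest first

### The arm

A 6-joint arm with a two-finger parallel gripper is mounted at the origin on a cart in front of the work surface, level with it; the furniture and walls round the work are solid. World frame = base frame: x ahead of the robot, y to its left, z up, the work surface at z = 0. Lengths are in m, angles in degrees, forces in N, time in s.
With the tool pointing down it reaches from about 0.4 to 0.825 m from the base axis. Payload 7 kg.
Tool frame: the origin (TCP) lies midway between the tips of the shut fingers; the grasp point (between the pads) lies 19 mm behind it; z points along the fingers, y is the line along which they close (so a half turn about z gives the same grasp; the last joint's range is limited). The gripper opens to 88 mm and grips with 3 to 60 N. Pads are 19 mm wide; open, the fingers measure 130 mm over their backs; the gripper's body (78 mm by 193 mm) begins 47 mm behind the grasp point.
Start: joints at [84.288, 20.546, 0.682, 0, -70.136, -16.507], TCP at [0.255, 0.625, 0.227] pointing down, gripper open.
Joint ranges: [-176.03, 176.03], [-82.01, 121.73], [-58.28, 71.71], [-173.87, 95.51], [-174.79, -0.11], [-173.66, 173.66]. Speed limits (degrees/s): [136.94, 136.94, 172.46, 180, 180, 180].

### API

Orientations are given as [roll, pitch, yaw] about the fixed x, y, z axes, in that order (R = Rz(yaw) Ry(pitch) Rx(roll)).
In Python, from plant import ctrl gives the robot as it stands. The module is installed in compiled form; this text tells all that it offers.
- The arm moves only by the tool send_rows, never from a script. Its argument "plan" is a list that holds one entry, the list of rows, each a list of 6 numbers: the shift along the tool's x, y, z in cm, then the turn, a rotation vector about the tool's x, y, z in degrees. A call has 1 to 8 rows; each row is the pose to reach, as a shift and turn from the pose commanded when the call began, along the tool's axes at that moment; what a row does not reach only later rows make up. A row lasts 1/12 s, in which the tool goes at most 41.7 mm and 7.16 degrees, less where a joint would pass 70% of its speed; a pose out of reach is approached as far as the arm can. A call with a gripper value outside its range is refused whole. "fingers" is the opening, from 0 (shut) to 1 (fully open), set as the call begins (left out, the last holds). The fingers move at their own pace and stop on an object; the grip force is fixed at half the most. Time passes only in rows, so rows that repeat a pose let the fingers close. It gives the time, the measured TCP pose, the force, the opening and the grip force at its end, in the units of the state.
- ctrl.get_obs(): the state, without advancing time (a new reading comes with each control period).
- ctrl.snapshot(name): name is "side" or "top" or "wrist"; returns a dict with "img" (420x560x3 uint8, red, green, blue), "K" (3x3 intrinsics, pixels), "pose" (4x4, takes a point from camera to world coordinates). Camera axes: x right, y down, z forward; pixel columns grow to the right and rows downward; lengths in m; the calibration is good to about 2 mm. A picture is of the moment at which its call begins. There is no depth.
- ctrl.close_job(): hands the job in; it is judged then, once.
The state is a dict: "clock": time; "joint_pos": joint angles; "qvel": joint speeds; "tau": joint torques, N m; "tool_pos": TCP position; "orientation": TCP orientation; "force": force on the tool from outside, world axes, zero at the start; "moment": the same for the moment, N m; "opening": finger opening in m; "gripper_force": force on a finger pad.
Only numpy, scipy, OpenCV 4.12 (cv2) and the standard library are available. Lean on these libraries where they do the work, as an engineer would, in place of code of your own. Each camera call takes 0.05 s, during which the arm holds its last target. There are 200 camera calls.

### The job

The stock lane with the orange card is down to one amber dropper bottle, standing well back from the front. Bring that old bottle forward to the front stop, and only then take the fresh amber dropper bottle from the bench and stand it in the same lane close behind the old one. Keep both bottles upright all along, and leave the red-lidded pot in the other lane where it is.

Things in the scene. Friction and masses are not known exactly. Their poses are not given: they have to be found in the camera images.
- bottle_lane: Fixed low white channel with an orange card on its front. Inside 180 x 54 mm, floor 4 mm thick; 5 mm side rails and 6 mm front stop reach 22 mm above the bench; rear open. Origin: on the bench under the centre of the inside. +x runs along it to the rear, away from the robot: front stop's inner face at x = -90 mm, rear end +90; y across: rails' inner faces at +-27 mm; z up.
- old_bottle: Old stock: amber dropper bottle standing loose on the lane's floor; dragged along by a high grip it tips, so lift it a little or move it low down. Round body 34 mm in diameter, 64 mm high, then a black dropper cap 22 mm in diameter up to 107 mm; about 75 g. Origin: centre of its underside, z up along its axis. Against the front stop its origin is at x = -73 mm, z = +4 mm in the lane.
- new_bottle: Fresh stock: an identical amber dropper bottle (34 mm body to 64 mm, 22 mm cap to 107 mm high, about 75 g) standing on the open bench right of both lanes; a white-lidded pot stands about 0.1 m from it, on either side. Origin: centre of its underside, z up along its axis.
- lane_pot: Red-lidded specimen pot, 50 mm in diameter, 64 mm high, near the front of the other lane (same channel, red card), about 0.15 m left or right of the bottle lane. It stays where it is. (Behind the lanes, from x = 0.64 m on, a shelf hangs 0.54 m above the bench on steel posts: keep the wrist low there.) Origin: centre of its underside, z up.

How it is judged (in metres and radians):
On the way:
1. the old bottle stands upright on the lane's floor within 15 mm of the front stop while the fresh bottle is still outside the lane (x of old_bottle in the frame of bottle_lane between -0.078 and -0.058 m and y of old_bottle in the frame of bottle_lane between -0.013 and 0.013 m and z of old_bottle in the frame of bottle_lane below 0.01 m and angle between old_bottle's own z axis and vertical below 0.17 rad and horizontal distance between new_bottle and bottle_lane above 0.085 m), for 0.2 s.
At the end, for the whole second after the job is handed in: Both bottles stand at rest and upright (within 10 degrees) on the floor of the orange-carded lane, between its rails: the old one in front with at most 15 mm between it and the front stop, the fresh one behind it with at most 25 mm between the two (x of old_bottle in the frame of bottle_lane between -0.078 and -0.058 m and y of old_bottle in the frame of bottle_lane between -0.013 and 0.013 m and z of each of old_bottle, new_bottle in the frame of bottle_lane below 0.01 m and angle between each of old_bottle, new_bottle's own z axis and vertical below 0.17 rad and x of new_bottle in the frame of bottle_lane above -0.055 m and y of new_bottle in the frame of bottle_lane between -0.013 and 0.013 m and horizontal distance between new_bottle and old_bottle below 0.059 m and linear speed of each of old_bottle, new_bottle below 0.02 m/s); the robot touches nothing.
It fails at once if the red-lidded pot in the other lane was moved by more than 15 mm or tipped (distance of lane_pot from where it was at the start of the episode above 0.015 m or angle between lane_pot's own z axis and vertical above 0.3 rad).
It fails at once if a bottle was tipped by more than 35 degrees (angle between any of old_bottle, new_bottle's own z axis and vertical above 0.6 rad).
It also fails if it takes over 51 s, if anything falls off the work surface, if the arm or the gripper's body presses on something with over 40 N, if the wrist force passes 120 N, or if a joint passes its speed limit or range.

## Working session

There is one attempt and no reset: what is moved stays moved. The work goes in short steps, Python scripts to look and compute and a tool call to move; the robot and the scene stay as the last step left them, time stands still between calls to the robot, and variables do not carry over. Pictures are saved under pics/ and viewed, at most 10 in all, crops included, and the job is handed in when it is done.

Besides the shell and the picture viewer there is one more tool, called after "Call:" as name(argument=value, ...), one argument or row to a line, values as JSON. send_rows: Moves the arm, as the interface text tells. Its arguments: {"type":"object","properties":{"plan":{"type":"array","items":{"type":"array","items":{"type":"array","items":{"type":"number"}}}},"fingers":{"type":"number"}},"required":["plan"]}

```bash
mkdir -p pics; python3 - <<'E'
from plant import ctrl
import cv2,numpy as np
for n in("top","side"):
    s=ctrl.snapshot(n); cv2.imwrite(f"pics/{n}0.png",s["img"][:,:,::-1]); np.savez(f"{n}0.npz",**s)
    print(n,s["K"].round(1).tolist(),s["pose"].round(3).tolist())
o=ctrl.get_obs(); print(o)
E
```

```text
top [[503.4, 0.0, 283.1], [0.0, 503.4, 202.9], [0.0, 0.0, 1.0]] [[-0.0, -0.981, 0.195, 0.307], [-1.0, 0.004, 0.021, -0.199], [-0.022, -0.195, -0.981, 0.863], [0.0, 0.0, 0.0, 1.0]]
side [[515.8, 0.0, 282.4], [0.0, 515.8, 206.3], [0.0, 0.0, 1.0]] [[-0.958, -0.188, 0.216, 0.256], [-0.286, 0.625, -0.727, 0.598], [0.002, -0.758, -0.652, 0.761], [0.0, 0.0, 0.0, 1.0]]
{'clock': 0.1, 'joint_pos': array([ 8.42875600e+01,  2.05887211e+01,  6.38195004e-01, -1.64374898e-02,
       -7.01357361e+01, -1.65069799e+01]), 'qvel': array([-0.0083639 , -0.09948497,  0.08652271,  0.12780967,  0.06509948,
       -0.02553823]), 'tau': array([-2.19889800e-03, -5.84165418e+01,  2.93750024e+01,  7.01559126e+00,
        1.01273943e-02, -5.47622926e-05]), 'tool_pos': array([0.25512053, 0.62445482, 0.22569848]), 'orientation': array([ 1.79912902e+02, -9.69586015e-03, -2.22250094e+01]), 'force': array([-0.21591882, -0.66875435, -0.94862226]), 'moment': array([0.06627201, 0.01437939, 0.04737588]), 'gripper_force': 0.0, 'opening': 0.08762263800303645}
```

View pics/top0.png

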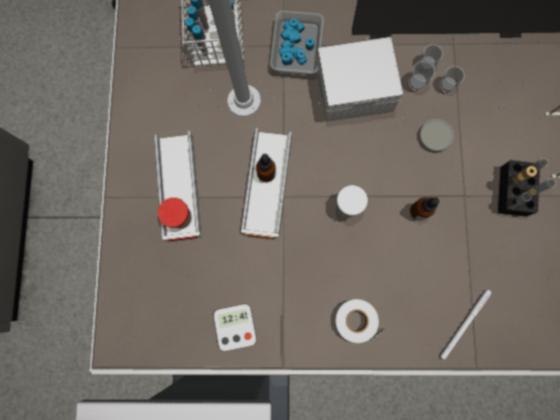

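View pics/side0.png

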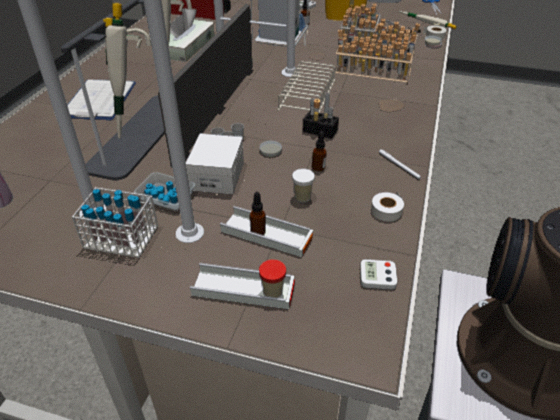

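The top view shows the red-pot lane at (177,187), the orange-card lane at about (267,183) with the old bottle at (266,168), and the white pot at (351,202). The new bottle is at (424,208) and a post at (244,100). In the side view the old bottle is at (258,215), the new one at (319,155), and the orange card at (308,243). Next I'll enlarge both views.

```bash
python3 - <<'E'
import cv2
t=cv2.imread("pics/top0.png"); s=cv2.imread("pics/side0.png")
cv2.imwrite("pics/tc.png",cv2.resize(t[115:250,235:445],None,fx=3.8,fy=3.8,interpolation=cv2.INTER_CUBIC))
cv2.imwrite("pics/sc.png",cv2.resize(s[130:260,210:350],None,fx=4.5,fy=4.5,interpolation=cv2.INTER_CUBIC))
E
```

```text
(no output)
```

View pics/tc.png

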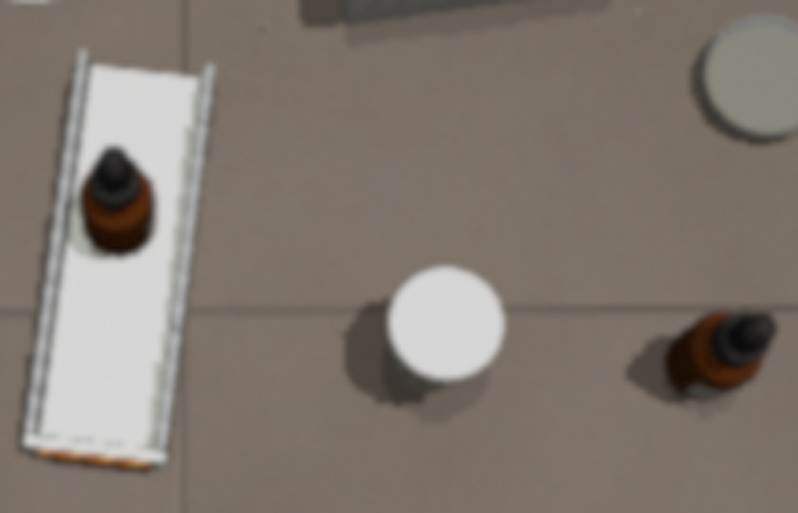

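View pics/sc.png

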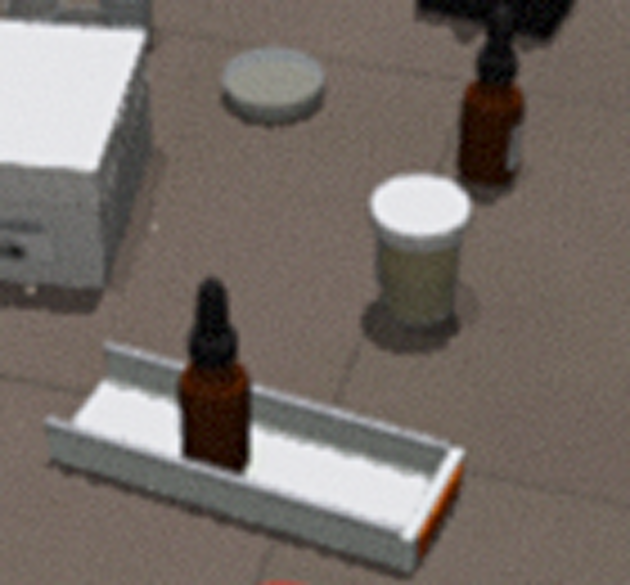

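Enlarged top view: the lane's front outer corners are at (25,445) and (166,460), and its rear corners at (80,51) and (213,66). The old cap top is at (114,157) and the new cap top at (759,328). In the side crop the old cap top is at (212,286), the new cap top at (502,15), and the new base at (488,172).

```bash
cat > h.py <<'E'
import numpy as np
def ray(s,u,v,z):
    d=s["pose"][:3,:3]@np.linalg.solve(s["K"],[u,v,1.]); c=s["pose"][:3,3]
    return (c+d*(z-c[2])/d[2])
E
python3 - <<'E'
import numpy as np
from h import *
T=np.load("top0.npz");S=np.load("side0.npz")
t=lambda u,v,z:ray(T,235+(u+.5)/3.8-.5,115+(v+.5)/3.8-.5,z).round(4)
s=lambda u,v,z:ray(S,210+(u+.5)/4.5-.5,130+(v+.5)/4.5-.5,z).round(4)
fl,fr,rl,rr=[t(*p,.022) for p in((25,445),(166,460),(80,51),(213,66))]
print("lane top",fl,fr,rl,rr,"w",np.linalg.norm(fl-fr),np.linalg.norm(rl-rr),"L",np.linalg.norm(fl-rl),np.linalg.norm(fr-rr))
print("lane side fl,fr,rl,rr",s(412,535,.022),s(463,452,.022),s(47,421,.022),s(107,343,.022))
for a in ((fl,fr,rl,rr),[s(*p,.022) for p in((412,535),(463,452),(47,421),(107,343))]):
    c=sum(a)/4; d=(a[2]+a[3]-a[0]-a[1]); d/=np.linalg.norm(d); print("centre",c+d*.003,"yaw",np.degrees(np.arctan2(d[1],d[0])))
print("old cap top", t(114,157,.107),s(212,286,.111), "shoulder",t(118,205,.064),s(215,372,.068),"base near edge",t(118,254,.004))
print("new cap", t(759,328,.105),s(502,15,.105),"base",s(488,172,0), "shoulder",t(722,350,.064),s(494,88,.064))
print("wpot",t(446,323,.064),s(420,208,.064))
E
```

```text
lane top [ 0.425  -0.1103  0.022 ] [ 0.4182 -0.1729  0.022 ] [ 0.6086 -0.1328  0.022 ] [ 0.6009 -0.1943  0.022 ] w 0.06296824596572466 0.061980158115319456 L 0.18497353864809965 0.1839490418567055
lane side fl,fr,rl,rr [ 0.4275 -0.1119  0.022 ] [ 0.4188 -0.1707  0.022 ] [ 0.6114 -0.135   0.022 ] [ 0.6044 -0.1959  0.022 ]
centre [ 0.51615368 -0.15293199  0.022     ] yaw -6.834138213613697
centre [ 0.51849969 -0.15376384  0.022     ] yaw -7.447317204494734
old cap top [ 0.5323 -0.154   0.107 ] [ 0.5317 -0.15    0.111 ] shoulder [ 0.5235 -0.1533  0.064 ] [ 0.5288 -0.1417  0.068 ] base near edge [ 0.5164 -0.15    0.004 ]
new cap [ 0.4598 -0.4137  0.105 ] [ 0.4616 -0.4109  0.105 ] base [ 0.4652 -0.4154  0.    ] shoulder [ 0.4587 -0.4092  0.064 ] [ 0.4621 -0.4036  0.064 ]
wpot [ 0.4708 -0.2932  0.064 ] [ 0.4727 -0.2914  0.064 ]
```

Call:
send_rows(
  plan=[
    [[55,61.4,0,0,0,-15],[55,61.4,0,0,0,-15],[55,61.4,0,0,0,-15],[55,61.4,0,0,0,-15],[55,61.4,0,0,0,-15],[55,61.4,0,0,0,-15],[55,61.4,0,0,0,-15],[55,61.4,0,0,0,-15]],
  ],
  fingers=0.7,
)

```text
clock: 0.77
tool_pos: [0.3673, 0.3088, 0.2264]
orientation: [180.0, 0.0, -7.2]
force: [1.0, -0.0, 0.2]
opening: 0.0615
gripper_force: 0.0
```

```bash
cat > go.py <<'E'
import sys,numpy as np
from plant import ctrl
from scipy.spatial.transform import Rotation as R
o=ctrl.get_obs(); r=R.from_euler("xyz",o["orientation"],degrees=True)
x,y,z,yaw=map(float,sys.argv[1:5])
print("t",o["clock"],"pos",o["tool_pos"].round(4),"rpy",o["orientation"].round(2),"open",round(o["opening"],4),"gf",o["gripper_force"],"F",o["force"].round(1))
print("shift",(r.inv().apply(np.array([x,y,z])-o["tool_pos"])*100).round(2),"rot",(r.inv()*R.from_euler("xyz",[180,0,yaw],degrees=True)).as_rotvec(degrees=True).round(2))
E
python3 go.py 0.532 -0.152 0.17 -7.1
```

```text
t 0.7667 pos [0.3673 0.3088 0.2264] rpy [ 1.8e+02  1.0e-02 -7.2e+00] open 0.0615 gf 0.0 F [ 1.  -0.   0.2]
shift [22.12 43.65  5.64] rot [ 0.    0.01 -0.1 ]
```

Call:
send_rows(
  plan=[
    [[22.1,43.6,0,0,0,0],[22.1,43.6,0,0,0,0],[22.1,43.6,0,0,0,0],[22.1,43.6,0,0,0,0],[22.1,43.6,0,0,0,0],[22.1,43.6,0,0,0,0],[22.1,43.6,0,0,0,0],[22.1,43.6,0,0,0,0]],
  ],
)

```text
clock: 1.43
tool_pos: [0.4794, -0.0051, 0.2267]
orientation: [-180.0, -0.0, -7.2]
force: [1.4, 1.2, -0.7]
opening: 0.0616
gripper_force: 0.0
```

```bash
python3 go.py 0.532 -0.152 0.14 -7.1
```

```text
t 1.4333 pos [ 0.4794 -0.0051  0.2267] rpy [-1.7998e+02 -2.0000e-02 -7.2100e+00] open 0.0616 gf 0.0 F [ 1.4  1.2 -0.7]
shift [ 7.06 13.92  8.67] rot [-0.02 -0.02 -0.11]
```

Call:
send_rows(
  plan=[
    [[1.8,3.5,0,0,0,0],[3.5,7.0,2,0,0,0],[5.3,10.4,4,0,0,0],[6.5,12.8,6,0,0,0],[7.1,13.9,8,0,0,0],[7.1,13.9,8.7,0,0,0],[7.1,13.9,8.7,0,0,0]],
  ],
)

```text
clock: 2.02
tool_pos: [0.5306, -0.1505, 0.1369]
orientation: [180.0, 0.3, -7.4]
force: [0.1, 0.2, 0.1]
opening: 0.061
gripper_force: 0.0
```

```bash
python3 go.py 0.532 -0.152 0.074 -7.1; python3 - <<'E'
from plant import ctrl
import cv2,numpy as np
a=ctrl.snapshot("wrist");b=ctrl.snapshot("side")
np.savez("w1.npz",**a)
cv2.imwrite("pics/w1.png",np.hstack([cv2.resize(a["img"],(400,300)),cv2.resize(b["img"][100:310,140:420],(400,300))])[:,:,::-1])
E
```

```text
t 2.0167 pos [ 0.5306 -0.1505  0.1369] rpy [179.97   0.29  -7.35] open 0.061 gf 0.0 F [0.1 0.2 0.1]
shift [0.19 0.12 6.29] rot [ 0.03  0.29 -0.25]
```

View pics/w1.png

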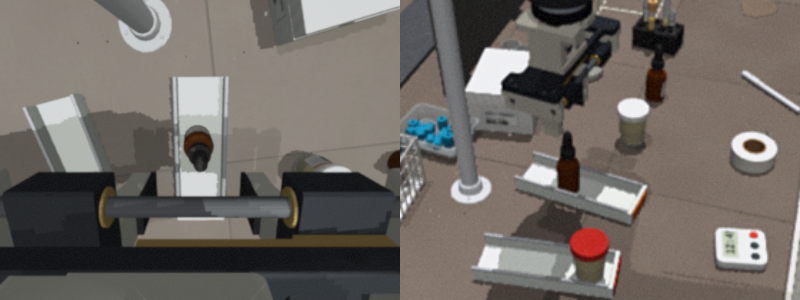

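The wrist picture on the left shows the cap tip at (200,166) and the lane lying straight along the image. The side picture shows the gripper above the bottle. I'll check the bottle's position from the wrist view.

```bash
python3 - <<'E'
import numpy as np
from h import *
W=np.load("w1.npz")
f=lambda u,v,z:ray(W,u*1.4,v*1.4,z).round(4)
print("cap",f(200,164,.109),"shoulder",f(198,139,.068))
print("lane rear outer top",f(171,77,.022),f(229,77,.022), "centre rear",f(200,77,.022))
print(W["pose"].round(3).tolist())
E
```

```text
cap [ 0.534  -0.1524  0.109 ] shoulder [ 0.5456 -0.1521  0.068 ]
lane rear outer top [ 0.6093 -0.1296  0.022 ] [ 0.6009 -0.1945  0.022 ] centre rear [ 0.6051 -0.1621  0.022 ]
[[-0.128, -0.952, -0.278, 0.604], [-0.992, 0.123, 0.036, -0.16], [0.0, 0.28, -0.96, 0.295], [0.0, 0.0, 0.0, 1.0]]
```

Call:
send_rows(
  plan=[
    [[0.2,0.1,2,0,0.3,0],[0.3,0.1,4,0,0.3,0],[0.3,0.1,5.5,0,0.3,0],[0.3,0.1,6.3,0,0.3,0],[0.3,0.1,6.3,0,0.3,0]],
  ],
)

```text
clock: 2.53
tool_pos: [0.5349, -0.1502, 0.0763]
orientation: [180.0, -0.3, -7.1]
force: [-0.1, -0.6, 0.4]
opening: 0.0614
gripper_force: 0.0
```

Call:
send_rows(
  plan=[
    [[0,0,0,0,0,0],[0,0,0,0,0,0],[0,0,0,0,0,0],[0,0,0,0,0,0],[0,0,0,0,0,0],[0,0,0,0,0,0],[0,0,0,0,0,0],[0,0,0,0,0,0]],
  ],
  fingers=0,
)

```text
clock: 3.2
tool_pos: [0.5353, -0.1513, 0.0767]
orientation: [180.0, -0.3, -7.2]
force: [-0.0, -0.7, 0.4]
opening: 0.0191
gripper_force: 30.0
```

```bash
python3 go.py 0.4475 -0.1438 0.080 -7.2
```

```text
t 3.2 pos [ 0.5353 -0.1513  0.0767] rpy [179.99  -0.31  -7.22] open 0.0191 gf 29.993213201596518 F [-0.  -0.7  0.4]
shift [-8.81  0.36 -0.37] rot [ 0.01 -0.31 -0.02]
```

Call:
send_rows(
  plan=[
    [[0,0,-0.5,0,0,0],[0,0,-1,0,0,0],[-1,0.1,-1,0,0,0],[-2.5,0.2,-1,0,0,0],[-4,0.3,-1,0,0,0],[-5.5,0.3,-1,0,0,0],[-7,0.3,-1,0,0,0],[-7.5,0.3,-1,0,0,0]],
  ],
)

```text
clock: 3.87
tool_pos: [0.4576, -0.1446, 0.0861]
orientation: [-180.0, -0.2, -7.3]
force: [-1.1, 0.4, -0.5]
opening: 0.019
gripper_force: 29.9
```

```bash
python3 go.py 0.450 -0.144 0.0770 -7.2; python3 - <<'E'
from plant import ctrl
import cv2,numpy as np
b=ctrl.snapshot("side");a=ctrl.snapshot("top")
np.savez("s2.npz",**b)
f=lambda i:cv2.resize(i,(400,380),interpolation=cv2.INTER_CUBIC)
cv2.imwrite("pics/s2.png",np.hstack([f(b["img"][150:264,210:330]),f(a["img"][125:239,220:340])])[:,:,::-1])
E
```

```text
t 3.8667 pos [ 0.4576 -0.1446  0.0861] rpy [-179.98   -0.24   -7.25] open 0.019 gf 29.930807848577388 F [-1.1  0.4 -0.5]
shift [-0.76  0.04  0.91] rot [-0.02 -0.24 -0.05]
```

View pics/s2.png

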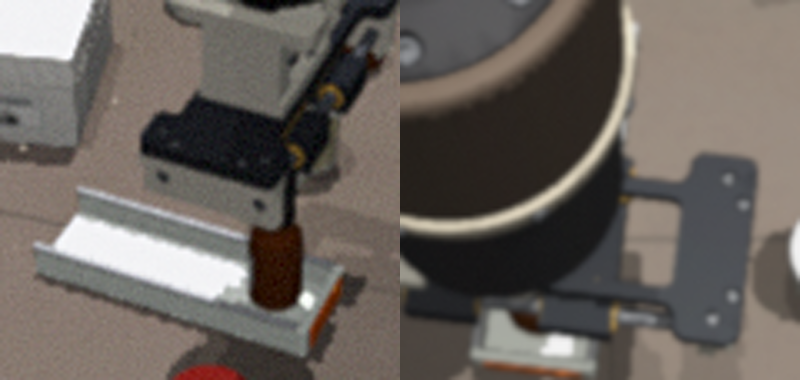

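The bottle hangs upright in the grip, above the lane just behind the stop. I'll advance a little more, lower it and release.

Call:
send_rows(
  plan=[
    [[-0.5,0,0,0,0,0],[-0.5,0,0.4,0,0,0],[-0.5,0,0.7,0,0,0],[-0.5,0,0.9,0,0,0],[-0.5,0,0.95,0,0,0],[-0.5,0,0.95,0,0,0]],
  ],
)

```text
clock: 4.47
tool_pos: [0.4563, -0.1443, 0.0767]
orientation: [180.0, -0.3, -7.2]
force: [0.0, -0.5, 3.8]
opening: 0.0196
gripper_force: 30.0
```

Call:
send_rows(
  plan=[
    [[0,0,0,0,0,0],[0,0,0,0,0,0],[0,0,0,0,0,0],[0,0,0,0,0,0],[0,0,0,0,0,0],[0,0,0,0,0,0]],
  ],
  fingers=0.7,
)

```text
clock: 4.97
tool_pos: [0.4554, -0.1441, 0.0766]
orientation: [-180.0, -0.3, -7.2]
force: [-0.6, -1.1, 0.3]
opening: 0.0537
gripper_force: 0.0
```

Call:
send_rows(
  plan=[
    [[0,0,-2,0,0,0],[0,0,-5,0,0,0],[0,0,-9,0,0,0],[0,3,-10,0,0,0],[0,7,-10,0,0,0],[0,11,-10,0,0,0],[0,15,-10,0,0,0],[0,19,-10,0,0,0]],
  ],
)

```text
clock: 5.63
tool_pos: [0.4307, -0.3342, 0.177]
orientation: [180.0, -0.3, -7.2]
force: [1.1, 0.9, 0.7]
opening: 0.0613
gripper_force: 0.0
```

```bash
python3 go.py 0.463 -0.412 0.16 -7.2; python3 - <<'E'
from plant import ctrl
import cv2,numpy as np
b=ctrl.snapshot("side");a=ctrl.snapshot("top")
np.savez("s3.npz",**b);np.savez("t3.npz",**a)
f=lambda i:cv2.resize(i,(400,380),interpolation=cv2.INTER_CUBIC)
cv2.imwrite("pics/s3.png",np.hstack([f(b["img"][150:264,210:330]),f(a["img"][125:239,220:340])])[:,:,::-1])
E
```

```text
t 5.6333 pos [ 0.4307 -0.3342  0.177 ] rpy [180.    -0.35  -7.18] open 0.0613 gf 0.0 F [1.1 0.9 0.7]
shift [4.17 7.32 1.73] rot [ 0.   -0.35  0.02]
```

View pics/s3.png

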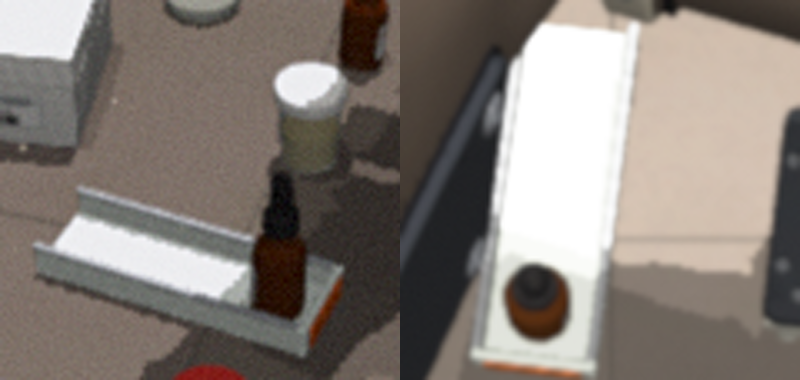

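The old bottle stands upright near the stop, with its cap at (283,178) in the side half and (135,280) in the top half. I'll measure it and compare with the stop.

```bash
python3 - <<'E'
import numpy as np
from h import *
T=np.load("t3.npz");S=np.load("s3.npz")
t=lambda u,v,z:ray(T,220+u/3.333,125+v/3.333,z)
s=lambda u,v,z:ray(S,210+u/3.333,150+v/3.333,z)
d=np.array([.9921,-.1253]);n=np.array([.1253,.9921])
L=lambda p:(d@(p[:2]-[.5165,-.1525]),n@(p[:2]-[.5165,-.1525]))
for k,p in dict(capT=t(135,279,.107),capS=s(282,182,.111),stopOuterL=t(70,356,.022),stopOuterR=t(196,370,.022),baseNear=t(140,340,.004),stopS=s(308,352,.022),stopS2=s(344,270,.022)).items(): print(k,p.round(4),np.round(L(p),4))
E
```

```text
capT [ 0.4485 -0.1483  0.107 ] [-0.068  -0.0043]
capS [ 0.45  -0.138  0.111] [-0.0678  0.0061]
stopOuterL [ 0.4249 -0.1099  0.022 ] [-0.0962  0.0307]
stopOuterR [ 0.4176 -0.1738  0.022 ] [-0.0955 -0.0335]
baseNear [ 0.4357 -0.1442  0.004 ] [-0.0812 -0.0019]
stopS [ 0.42   -0.0936  0.022 ] [-0.1031  0.0464]
stopS2 [ 0.4167 -0.1683  0.022 ] [-0.097  -0.0282]
```

Call:
send_rows(
  plan=[
    [[2,3.5,0,0,0,0],[3.5,6.0,1.5,0,-0.3,0],[4.1,7.4,3.5,0,-0.3,0],[4.1,7.4,4,0,-0.3,0],[4.1,7.4,4,0,-0.3,0],[4.1,7.4,4,0,-0.3,0]],
  ],
)

```text
clock: 6.23
tool_pos: [0.4624, -0.4106, 0.1366]
orientation: [-180.0, 0.1, -7.2]
force: [-0.2, 0.2, 1.5]
opening: 0.0615
gripper_force: 0.0
```

```bash
python3 go.py 0.462 -0.4125 0.0735 -7.2; python3 - <<'E'
from plant import ctrl
import cv2,numpy as np
a=ctrl.snapshot("wrist"); np.savez("w4.npz",**a)
cv2.imwrite("pics/w4.png",a["img"][:,:,::-1])
E
```

```text
t 6.2333 pos [ 0.4624 -0.4106  0.1366] rpy [-1.7998e+02  7.0000e-02 -7.2200e+00] open 0.0615 gf 0.0 F [-0.2  0.2  1.5]
shift [-0.    0.19  6.31] rot [-0.02  0.07 -0.02]
```

View pics/w4.png

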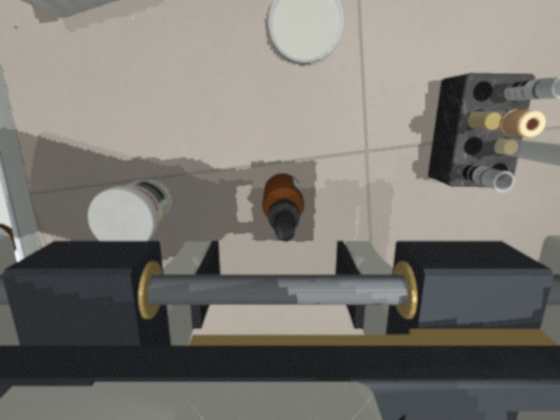

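The new bottle's cap tip is at (286,232), almost the same place between the fingers as the first grasp. I'll grip it the same way.

Call:
send_rows(
  plan=[
    [[0.2,0.2,2,0,0,0],[0.3,0.2,4,0,0,0],[0.3,0.2,5.5,0,0,0],[0.3,0.2,6.3,0,0,0],[0.3,0.2,6.3,0,0,0],[0.3,0.2,6.3,0,0,0]],
  ],
)

```text
clock: 6.78
tool_pos: [0.4659, -0.4133, 0.075]
orientation: [180.0, -0.0, -7.2]
force: [0.2, -0.9, -0.0]
opening: 0.0614
gripper_force: 0.0
```

Call:
send_rows(
  plan=[
    [[0,0,0,0,0,0],[0,0,0,0,0,0],[0,0,0,0,0,0],[0,0,0,0,0,0],[0,0,0,0,0,0],[0,0,0,0,0,0],[0,0,0,0,0,0],[0,0,0,0,0,0]],
  ],
  fingers=0,
)

```text
clock: 7.45
tool_pos: [0.4654, -0.4136, 0.0739]
orientation: [180.0, -0.0, -7.2]
force: [0.0, -0.2, 0.9]
opening: 0.0189
gripper_force: 29.9
```

```bash
python3 go.py 0.560 -0.158 0.18 -7.2
```

```text
t 7.45 pos [ 0.4654 -0.4136  0.0739] rpy [ 1.80e+02 -1.00e-02 -7.22e+00] open 0.0189 gf 29.900715438416228 F [ 0.  -0.2  0.9]
shift [  6.17 -26.54 -10.61] rot [ 0.   -0.01 -0.02]
```

Call:
send_rows(
  plan=[
    [[0,0,-1.5,0,0,0],[0,0,-4,0,0,0],[0,0,-7,0,0,0],[0,0,-10,0,0,0],[0,-2,-10.5,0,0,0],[0,-5,-10.5,0,0,0],[0,-8.5,-10.5,0,0,0],[0,-12,-10.5,0,0,0]],
  ],
)

```text
clock: 8.12
tool_pos: [0.4801, -0.2935, 0.1788]
orientation: [-180.0, -0.0, -7.3]
force: [0.6, 0.5, -1.4]
opening: 0.0192
gripper_force: 29.9
```

Call:
send_rows(
  plan=[
    [[0,-3.5,0,0,0,0],[0.1,-7,0,0,0,0],[0.2,-10,0,0,0,0],[0.2,-12.5,0,0,0,0],[0.2,-14,0,0,0,0],[0.2,-14.6,0,0,0,0],[0.2,-14.6,0,0,0,0],[0.2,-14.6,0,0,0,0]],
  ],
)

```text
clock: 8.78
tool_pos: [0.5007, -0.15, 0.1788]
orientation: [180.0, 0.0, -7.2]
force: [-0.4, -0.3, -0.9]
opening: 0.0194
gripper_force: 29.9
```

```bash
python3 go.py 0.501 -0.150 0.0785 -7.2; python3 - <<'E'
from plant import ctrl
import cv2,numpy as np
b=ctrl.snapshot("side");a=ctrl.snapshot("wrist")
f=lambda i:cv2.resize(i,(400,380),interpolation=cv2.INTER_CUBIC)
cv2.imwrite("pics/s5.png",np.hstack([f(b["img"][150:264,210:330]),f(a["img"])])[:,:,::-1])
E
```

```text
t 8.7833 pos [ 0.5007 -0.15    0.1788] rpy [ 1.7999e+02  1.0000e-02 -7.1800e+00] open 0.0194 gf 29.889557246351615 F [-0.4 -0.3 -0.9]
shift [ 0.03 -0.   10.03] rot [0.01 0.01 0.02]
```

View pics/s5.png

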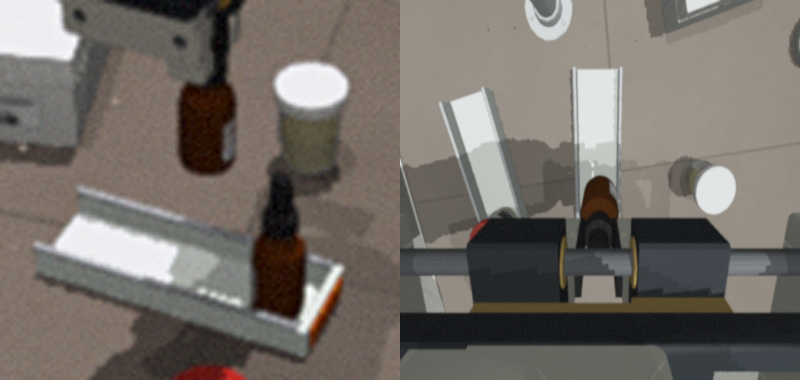

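The new bottle hangs upright above the lane just behind the old one. I'll lower it now.

Call:
send_rows(
  plan=[
    [[0,0,2,0,0,0],[0,0,4.5,0,0,0],[0,0,6.5,0,0,0],[0,0,8.2,0,0,0],[0,0,9.2,0,0,0],[0,0,9.8,0,0,0],[0,0,10.1,0,0,0],[0,0,10.1,0,0,0]],
  ],
)

```text
clock: 9.55
tool_pos: [0.5016, -0.1504, 0.0784]
orientation: [180.0, -0.1, -7.2]
force: [-0.3, 0.6, -0.9]
opening: 0.0192
gripper_force: 29.9
```

Call:
send_rows(
  plan=[
    [[0,0,0,0,0,0],[0,0,0,0,0,0]],
  ],
)

```text
clock: 9.72
tool_pos: [0.5013, -0.15, 0.0785]
orientation: [-180.0, -0.1, -7.2]
force: [-0.7, 0.3, -1.7]
opening: 0.0194
gripper_force: 29.9
```

Call:
send_rows(
  plan=[
    [[0,0,0.05,0,0,0],[0,0,0.08,0,0,0],[0,0,0.08,0,0,0]],
  ],
)

```text
clock: 9.97
tool_pos: [0.5014, -0.1499, 0.0778]
orientation: [180.0, -0.1, -7.2]
force: [-0.2, -0.5, 5.1]
opening: 0.0198
gripper_force: 30.0
```

Call:
send_rows(
  plan=[
    [[0,0,0,0,0,0],[0,0,0,0,0,0],[0,0,0,0,0,0],[0,0,0,0,0,0],[0,0,0,0,0,0],[0,0,0,0,0,0]],
  ],
  fingers=0.7,
)

```text
clock: 10.47
tool_pos: [0.5007, -0.1498, 0.0769]
orientation: [180.0, 0.0, -7.2]
force: [-0.0, -0.6, 0.4]
opening: 0.0534
gripper_force: 0.0
```

Call:
send_rows(
  plan=[
    [[0,0,-2,0,0,0],[0,0,-5,0,0,0],[0,0,-9,0,0,0],[0,3,-10,0,0,0],[0,7,-10,0,0,0],[0,11,-10,0,0,0],[0,15,-10,0,0,0],[0,19,-10,0,0,0]],
  ],
)

```text
clock: 11.13
tool_pos: [0.4765, -0.3399, 0.1773]
orientation: [-180.0, -0.0, -7.2]
force: [1.2, 0.5, -1.1]
opening: 0.0608
gripper_force: 0.0
```

```bash
python3 - <<'E'
from plant import ctrl
import cv2,numpy as np
b=ctrl.snapshot("side");a=ctrl.snapshot("top")
np.savez("s3.npz",**b);np.savez("t3.npz",**a)
f=lambda i:cv2.resize(i,(400,380),interpolation=cv2.INTER_CUBIC)
cv2.imwrite("pics/s6.png",np.hstack([f(b["img"][150:264,210:330]),f(a["img"][125:239,220:340])])[:,:,::-1])
E
```

```text
(no output)
```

View pics/s6.png

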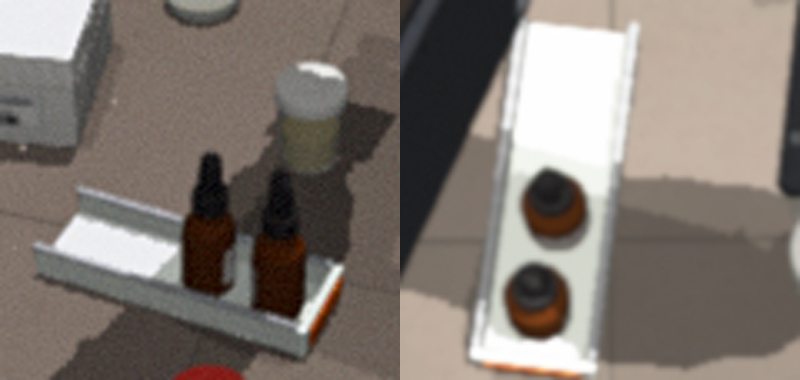

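Both bottles stand upright in the lane, with caps about 44 mm apart in the top half ((135,282) and (150,186)). That leaves a gap of about 10 mm, and the gripper is clear.

```bash
python3 -c "
from plant import ctrl
print(ctrl.close_job())"
```

```text
the job is handed in; nothing more can be done
None
```

I handed the job in: the old bottle stands upright near the front stop and the fresh one upright about 10 mm behind it in the orange-carded lane; the arm never went to the red-lidded pot's lane, though I took no closing measurement of the pot, and no verdict came back.

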